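# Find the compression head in the tubs and stand it on the load cell

## Robot

A 7-joint arm with a two-finger parallel gripper is mounted at the origin on the work surface. World frame = base frame: x ahead of the robot, y to its left, z up, the work surface at z = 0. Lengths are in m, angles in rad, forces in N, time in s.
With the tool pointing down it reaches from about 0.4 to 0.85 m from the base axis. Payload 10.4 kg.
Tool frame: the origin (TCP) lies between the finger pads; the fingertips stand tip_extent ahead of it and the grasp point (between the pads) lies 2 mm behind it (tip_extent is the distance from the TCP to the fingertips, in m); z points along the fingers, y is the direction in which the jaws open and shut (so a half turn about z gives the same grasp; the last joint's range is limited). The gripper opens to 87 mm and grips with 3 to 60 N. Pads are 19 mm wide; open, the fingers measure 117 mm over their backs; the gripper's body (75 mm by 190 mm) begins 51 mm behind the grasp point.
Start: joints at [-0.023, 0.332, -0.065, 1.46, 0.022, 1.35, -0.088], TCP at [0.625, 0, 0.24] pointing down, gripper open.
Joint ranges: [-2.6, 2.6], [-0.5, 2.12], [-1.47, 1.34], [0.16, 2.42], [-1.27, 4.41], [0.06, 2.06], [-2.6, 2.6]. Speed limits (rad/s): [2.22, 2.22, 2.79, 2.79, 3.14, 3.14, 3.14].

## Interface

Orientations are given as a unit quaternion [x, y, z, w].
In Python, from bench import read_state, camera, camera_params, close_job, tip_extent gives the robot as it stands. The module is installed in compiled form; this text tells all that it offers.
- The arm moves only by the tool send_rows, never from a script. Its argument "steps" is a list of rows, each a list of 7 numbers: the turn, a rotation vector about the tool's x, y, z in degrees, then the shift along the tool's x, y, z in m, then the gripper's target within -1 to 1 (shut at 1, half-way at 0, fully open at -1). In form: [[ax, ay, az, x, y, z, jaw], ...]. A call has exactly 10 rows; each row shifts and turns the pose as measured when the row begins, along the tool's axes as they then stand; what a row does not reach is not made up. A row lasts 1/10 s, in which the tool goes at most 50 mm and 8.59 degrees, less where a joint would pass 70% of its speed; a pose out of reach is approached as far as the arm can. A call with a gripper value outside its range is refused whole. The fingers move at their own pace and stop on an object; "force" is the grip in N (left out, the last holds). Time passes only in rows, so rows that do not move let the fingers close, or fill a call up. It gives the time, the measured TCP pose, the force and the opening at its end, in the units of the state.
- read_state(): the state, without advancing time (a new reading comes with each control period).
- camera(name): name is "scene" or "side" or "wrist"; returns (picture, depth): 400x640x3 uint8, blue, green, red; 400x640 float32, m along the optical axis (not along the pixel's ray), 0 where there is no reading.
- camera_params(name): a dict with "camera_matrix" (3x3 intrinsics, pixels), "dist" ([k1, k2, p1, p2, k3] as OpenCV has them; the pictures are not rectified), "world_from_camera" (4x4, takes a point from camera to world coordinates). Camera axes: x right, y down, z forward; pixel columns grow to the right and rows downward; lengths in m; the calibration is good to about 2 mm. A picture is of the moment at which its call begins: read the wrist's pose just before it. camera_params takes no time and is no camera call; for the wrist camera it gives the pose at the moment of the call.
- close_job(): hands the job in, once; it reports no verdict.
The state is a dict: "time": time; "joint_positions": joint angles; "joint_vel": joint speeds; "joint_torque": joint torques, N m; "ee_pos": TCP position; "eef_rot": TCP orientation; "ft_force": force on the tool from outside, world axes, zero at the start; "torque": the same for the moment, N m; "width": finger opening in m.
Only numpy, scipy, OpenCV 4.12 (cv2) and the standard library are available. Lean on these libraries where they do the work, as an engineer would, in place of code of your own. Each camera call takes 0.05 s, during which the arm holds its last target.

## Task

One of the three lidded tubs on the sloping rack holds the compression head, the round steel part with a wide foot and a stem: lift the lids one by one until you find it, laying every lid you take off flat on the bench with its grip upwards. Then take the head out and set it down gently, stem up, with its foot wholly on the load cell's round disc. Leave the other parts in their tubs, do not disturb the other things on the bench, and let go.

Things in the scene. Friction and masses are not known exactly. Their poses are not given: they have to be found in the camera images.
- rack: Dark steel sloping rack, fixed to the bench, 470 mm wide (its y); origin on the bench under its centre; x points away from the robot side, z up. It carries three tubs side by side, 150 mm apart, all leaning 30 degrees towards its -x side (towards the robot).
- tub_right: The right one (seen from the robot) of three identical white plastic tubs, fixed on the rack: 120 mm (its x, up the slope) by 130 mm (its y) by 75 mm high along its z, walls and floor 5 mm, open top under a loose lid. Origin at the centre of its underside; its z is the tub's axis, leaning 30 degrees from vertical towards the robot.
- tub_middle: The middle one (seen from the robot) of three identical white plastic tubs, fixed on the rack: 120 mm (its x, up the slope) by 130 mm (its y) by 75 mm high along its z, walls and floor 5 mm, open top under a loose lid. Origin at the centre of its underside; its z is the tub's axis, leaning 30 degrees from vertical towards the robot.
- tub_left: The left one (seen from the robot) of three identical white plastic tubs, fixed on the rack: 120 mm (its x, up the slope) by 130 mm (its y) by 75 mm high along its z, walls and floor 5 mm, open top under a loose lid. Origin at the centre of its underside; its z is the tub's axis, leaning 30 degrees from vertical towards the robot.
- lid_right_grip (a point): Centre of the upright grip on the right tub's loose lid (120 g); z out of the lid, y along the grip. Grip 16 mm thick (x), 70 long, 32 high; this point is 16 above the 122 x 132 x 6 mm plate's top and, lid flat on the bench, 32 above the bench. A hollow 10 mm plug under it sits in the tub with 2.5 mm play: lift it along the tub's leaning axis before moving sideways.
- lid_middle_grip (a point): Centre of the upright grip on the middle tub's loose lid (120 g); z out of the lid, y along the grip. Grip 16 mm thick (x), 70 long, 32 high; this point is 16 above the 122 x 132 x 6 mm plate's top and, lid flat on the bench, 32 above the bench. A hollow 10 mm plug under it sits in the tub with 2.5 mm play: lift it along the tub's leaning axis before moving sideways.
- lid_left_grip (a point): Centre of the upright grip on the left tub's loose lid (120 g); z out of the lid, y along the grip. Grip 16 mm thick (x), 70 long, 32 high; this point is 16 above the 122 x 132 x 6 mm plate's top and, lid flat on the bench, 32 above the bench. A hollow 10 mm plug under it sits in the tub with 2.5 mm play: lift it along the tub's leaning axis before moving sideways.
- head_mid (a point): Centre (half-way up) of the compression head, loose, standing on the floor of one of the closed tubs, any of the three: steel, round foot 64 mm across, 16 thick, with a coaxial round stem 32 mm across, 50 long; 66 mm high in all, 0.4 to 0.7 kg. z runs up the stem. This point is 33 mm above the foot's underside. It may have slid against a wall of its tub.
- jaw: Steel jaw block with a ribbed top, 64 x 46 x 37 mm high, no stem, loose in another of the tubs; origin at the centre of its underside.
- support: Steel bending support, a flat base 64 x 76 x 14 mm with two rollers lying on it, 30 mm high in all, loose in the remaining tub; origin at the centre of its underside.
- disc (a point): Centre of the top face of the load cell's round steel loading disc, 110 mm across, 60 mm above the bench; under it a steel neck 72 mm across and a square blue base 150 x 150 mm, 28 mm high. Fixed to the bench.
- caliper: Digital caliper lying on the bench, 210 mm long (x), 60 mm wide over the jaws, 14 mm high. Bystander; origin under the middle of its beam.
- mug: White mug, 80 mm across, 95 mm high, handle at its +y. Bystander; origin under its centre.
- wrench: Steel wrench lying on the bench, 200 mm long (x). Bystander.
- bottle: White plastic bottle, 60 mm across, 150 mm high. Bystander; origin under its centre.
- mouse: Black computer mouse, 105 x 60 x 30 mm. Bystander; origin under its centre.
Things that resemble listed ones, but are neither listed nor needed, are in the scene too. Leave any pink or purple look-alike of the part that bears lid_right_grip alone. What is shaped like the part that bears lid_middle_grip but turquoise is not meant.

How it is judged:
By the outcome, as a careful person would: the job done as asked, in the order asked, and still so for the second after the job is handed in, with the robot touching nothing.
It also fails if it takes over 72 s, if anything falls off the work surface, if the arm or the gripper's body presses on something with over 40 N, if the wrist force passes 120 N, or if a joint passes its speed limit or range.

## Working session

There is one attempt and no reset: what is moved stays moved. The work goes in short steps, Python scripts to look and compute and a tool call to move; the robot and the scene stay as the last step left them, time stands still between calls to the robot, and variables do not carry over. Pictures are saved under pics/ and viewed, and the job is handed in when it is done.

Besides the shell and the picture viewer there is one more tool, called after ">>>" in YAML: its name, and indented under it one key for each argument. send_rows: Moves the arm, as the interface text tells. Its arguments: {"type":"object","properties":{"steps":{"type":"array"},"force":{"type":"number"}},"required":["steps"]}

```bash
mkdir -p pics; cat > h.py <<'E'
import numpy as np, cv2
from bench import *
from scipy.spatial.transform import Rotation as R
def grab(name,tag):
    P=camera_params(name); im,d=camera(name); cv2.imwrite(f'pics/{tag}.png',im); np.savez(f'pics/{tag}.npz',im=im,d=d,K=P['camera_matrix'],D=np.array(P['dist']),T=P['world_from_camera'])
    return im,d
def load(tag):
    z=np.load(f'pics/{tag}.npz'); return z
def ray(z,u,v):
    n=cv2.undistortPoints(np.array([[[u,v]]],float),z['K'],z['D'])[0,0]
    return np.array([n[0],n[1],1.])
def pt(z,u,v):
    d=z['d'][int(round(v)),int(round(u))]; c=ray(z,u,v)*d
    return z['T'][:3,:3]@c+z['T'][:3,3]
def plane(z,u,v,h):
    r=z['T'][:3,:3]@ray(z,u,v);o=z['T'][:3,3]; return o+r*(h-o[2])/r[2]
def cloud(z):
    H,W=z['d'].shape
    uu,vv=np.meshgrid(np.arange(W),np.arange(H))
    n=cv2.undistortPoints(np.stack([uu,vv],-1).reshape(-1,1,2).astype(float),z['K'],z['D']).reshape(H,W,2)
    c=np.dstack([n,np.ones((H,W))])*z['d'][...,None]
    return c@z['T'][:3,:3].T+z['T'][:3,3]
E
python3 - <<'E'
from h import *
print(tip_extent() if callable(tip_extent) else tip_extent)
print(read_state())
for n in ['scene','side','wrist']:
    grab(n,n+'0'); print(n,camera_params(n)['world_from_camera'].round(3))
E
```

```text
0.017
{'time': 0.0, 'joint_positions': array([-0.02259993,  0.33283827, -0.06471694,  1.4609644 ,  0.02161003,
        1.34988776, -0.08848532]), 'joint_vel': array([ 1.30967278e-03,  5.85806668e-04, -1.31902276e-04, -2.54323454e-04,
       -3.45746526e-05,  1.16590368e-03, -1.01244442e-03]), 'joint_torque': array([-1.20520472e-04, -6.23245955e+01,  2.44190963e-02, -3.89891267e+01,
       -6.13984605e-02,  3.97891912e-02,  1.87085252e-04]), 'ee_pos': array([6.24630212e-01, 1.60125501e-06, 2.38763930e-01]), 'eef_rot': array([ 7.07087407e-01,  7.07125807e-01, -5.19918927e-04, -4.69999345e-04]), 'ft_force': array([-0.72608721,  0.71600962, -0.71048404]), 'torque': array([ 0.00562038, -0.00991013, -0.00376686]), 'width': 0.08727771170184943}
scene [[ 0.318  0.769 -0.555  1.262]
 [ 0.948 -0.249  0.198 -0.351]
 [ 0.014 -0.589 -0.808  1.3  ]
 [ 0.     0.     0.     1.   ]]
side [[-0.816 -0.401  0.415 -0.278]
 [-0.578  0.563 -0.591  0.982]
 [ 0.003 -0.722 -0.692  1.264]
 [ 0.     0.     0.     1.   ]]
wrist [[ 1.    -0.001 -0.001  0.625]
 [-0.001 -0.968 -0.252  0.069]
 [-0.001  0.252 -0.968  0.385]
 [ 0.     0.     0.     1.   ]]
```

View pics/scene0.png

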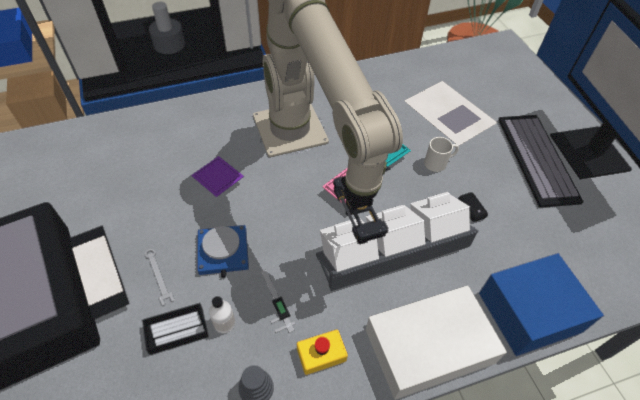

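View pics/side0.png

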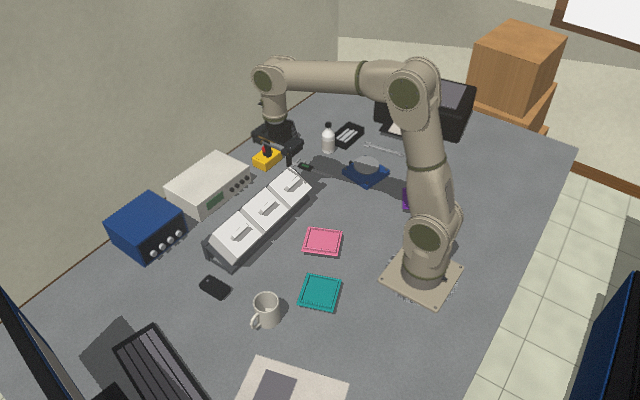

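View pics/wrist0.png

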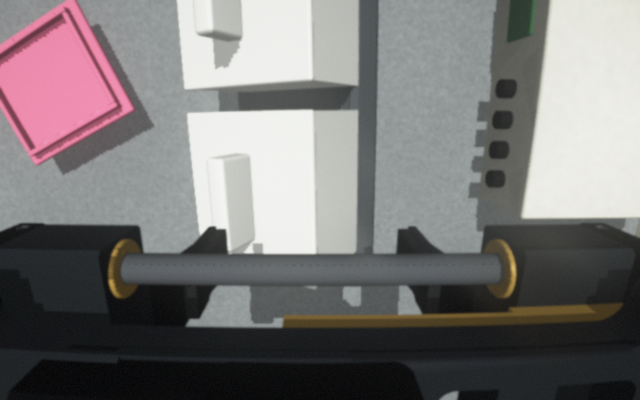

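Scene: three white tubs around (350,240),(400,230),(440,215) in "scene", load cell at (220,243), pink/turquoise/purple trays are look-alikes. Now measure.

```bash
python3 - <<'E'
from h import *
z=load('side0');im=z['im']
cv2.imwrite('pics/side0c.png',cv2.resize(im[150:320,190:350],None,fx=4.5,fy=3.5*4.5/3.5*0.75,interpolation=cv2.INTER_CUBIC))
C=cloud(z)
for u,v in [(242,234),(268,207),(293,184),(322,240),(320,293),(250,270)]: print(u,v,pt(z,u,v).round(3))
z2=load('scene0');C2=cloud(z2)
# disc: points z~0.06
for nm,zz,CC,cen in [('scene',z2,C2,(220,243)),('side',z,C,(366,165))]:
    u,v=cen; print(nm,pt(zz,u,v).round(3))
    m=np.zeros(CC.shape[:2],bool); m[v-30:v+30,u-40:u+40]=1
    m&=abs(CC[...,2]-0.06)<0.008
    P=CC[m]; (c,r)=cv2.minEnclosingCircle(P[:,:2].astype(np.float32)); print(len(P),c,r,np.median(P,0))
E
```

```text
242 234 [0.557 0.292 0.122]
268 207 [0.55  0.159 0.15 ]
293 184 [0.552 0.012 0.153]
322 240 [0.359 0.096 0.041]
320 293 [0.231 0.286 0.037]
250 270 [0.503 0.331 0.003]
scene [ 0.453 -0.357  0.06 ]
939 (0.4464552402496338, -0.353145956993103) 0.057453177869319916 [ 0.45077398 -0.3540666   0.06179332]
side [ 0.441 -0.339  0.066]
381 (0.45233970880508423, -0.34076014161109924) 0.22275003790855408 [ 0.45010403 -0.35138874  0.06147457]
```

View pics/side0c.png

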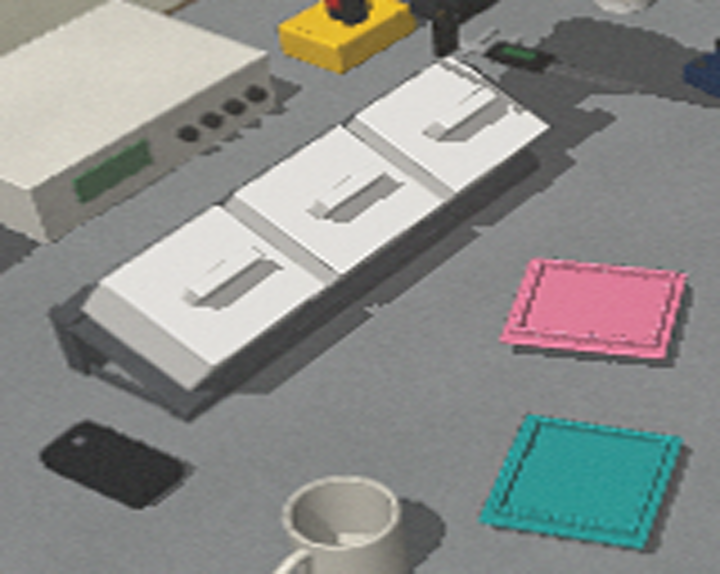

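```bash
python3 - <<'E'
from h import *
for tag,box in [('side0',(150,300,190,330)),('scene0',(180,290,310,480))]:
    z=load(tag);C=cloud(z);im=z['im'].astype(int)
    m=np.zeros(C.shape[:2],bool);m[box[0]:box[1],box[2]:box[3]]=1
    m&=(C[...,2]>0.05)&(C[...,2]<0.26)&(C[...,0]>0.42)&(C[...,0]<0.72)&(im.min(-1)>110)
    P=C[m]; s=np.sin(np.pi/6);c=np.cos(np.pi/6)
    print(tag,len(P))
    # height along approx normal n=(-s,0,c)
    n=np.array([-s,0,c]); h=P@n
    hist,e=np.histogram(h,bins=np.arange(-0.4,0.2,0.004)); print([(round(a,3),b) for a,b in zip(e,hist) if b>25])
    for it in range(6):
        off=np.median(h) if it==0 else off
        sel=P[abs(P@n-off)<(0.012 if it<2 else .005)]
        mu=sel.mean(0);w,V=np.linalg.svd(sel-mu,full_matrices=False)[1:]
        n=V[2]; n=n*np.sign(n[2]);off=n@mu
    print('n',n.round(4),off,len(sel),'yaw',np.degrees(np.arctan2(-n[1],-n[0])),'tilt',np.degrees(np.arccos(n[2])))
    h=P@n-off
    g=P[(h>0.010)&(h<0.045)]; gh=h[(h>0.010)&(h<0.045)]
    for lo,hi in [(-.1,.07),(.07,.215),(.215,.36)]:
        k=(g[:,1]>lo)&(g[:,1]<hi); G=g[k]
        if len(G)<5: continue
        T=G[gh[k]>0.025]
        print(len(G),'mean',G.mean(0).round(4),'top',len(T),T.mean(0).round(4) if len(T) else '', 'y range',np.percentile(G[:,1],[2,98]).round(3),gh[k].max())
    for lo,hi in [(-.1,.075),(.075,.222),(.222,.40)]:
        L=P[(abs(h)<.005)&(P[:,1]>lo)&(P[:,1]<hi)]
        r=cv2.minAreaRect(L[:,:2].astype(np.float32)); print('lid',L.min(0).round(3),L.max(0).round(3),r)
E
```

```text
side0 3786
[(np.float64(-0.212), np.int64(43)), (np.float64(-0.208), np.int64(52)), (np.float64(-0.204), np.int64(55)), (np.float64(-0.2), np.int64(65)), (np.float64(-0.196), np.int64(56)), (np.float64(-0.192), np.int64(38)), (np.float64(-0.188), np.int64(95)), (np.float64(-0.184), np.int64(377)), (np.float64(-0.18), np.int64(1177)), (np.float64(-0.176), np.int64(1046)), (np.float64(-0.172), np.int64(282)), (np.float64(-0.168), np.int64(26)), (np.float64(-0.152), np.int64(33)), (np.float64(-0.148), np.int64(110)), (np.float64(-0.144), np.int64(72))]
n [-0.499  -0.0076  0.8666] -0.17696670025023098 2537 yaw 0.8678255199375844 tilt 29.939272259112823
81 mean [0.5602 0.0076 0.1519] top 64 [0.5585 0.0017 0.1541] y range [-0.031  0.055] 0.03876084635647453
90 mean [0.5561 0.1558 0.1525] top 82 [0.5555 0.153  0.1535] y range [0.117 0.188] 0.04069875322732669
104 mean [0.5541 0.3076 0.1514] top 89 [0.5532 0.3042 0.1531] y range [0.27  0.337] 0.03865567431093869
lid [ 0.52  -0.066  0.093] [0.628 0.072 0.159] ((0.5746015906333923, 0.003163754940032959), (0.10806049406528473, 0.137876525521278
[... 1617 characters left out ...]
.065  0.026] 0.044929902675630046
714 mean [0.5853 0.1567 0.1424] top 155 [0.5632 0.1474 0.1489] y range [0.095 0.212] 0.04499103466996615
828 mean [0.5815 0.291  0.1411] top 154 [0.5598 0.2954 0.1488] y range [0.234 0.357] 0.044737970791855736
lid [ 0.525 -0.066  0.088] [0.642 0.064 0.146] ((0.6108348369598389, -0.02618381381034851), (0.1680261194705963, 0.08475982397794724), 51.01545715332031)
lid [0.522 0.084 0.089] [0.636 0.216 0.146] ((0.6075289249420166, 0.12439030408859253), (0.16783839464187622, 0.0852573961019516), 51.98509216308594)
lid [0.51  0.232 0.089] [0.633 0.365 0.146] ((0.5700222849845886, 0.29768475890159607), (0.12187305092811584, 0.13109585642814636), 1.8990453481674194)
```

```bash
python3 - <<'E'
from h import *
# top-down map: x 0.1..0.9 (up), y -0.7..0.7 (left = +y)
S=500
M=np.full((int(.85*S),int(1.4*S)),-1.0); I=np.zeros(M.shape+(3,),np.uint8)
for t in ['side0','scene0']:
    z=load(t);C=cloud(z);im=z['im'];ok=z['d']>0
    P=C[ok];Q=im[ok]
    a=np.round((.9-P[:,0])*S).astype(int);b=np.round((.7-P[:,1])*S).astype(int)
    k=(a>=0)&(a<M.shape[0])&(b>=0)&(b<M.shape[1])&(P[:,2]<.24)
    for i,j,h,q in zip(a[k],b[k],P[k][:,2],Q[k]):
        if h>M[i,j]: M[i,j]=h; I[i,j]=q
K=np.ones((5,5),np.uint8)
I=np.where((M<-.5)[...,None],cv2.dilate(I,np.ones((3,3),np.uint8)),I)
hi=cv2.dilate(((M>.012)).astype(np.uint8),np.ones((3,3),np.uint8))
I[cv2.morphologyEx(hi,cv2.MORPH_GRADIENT,np.ones((3,3),np.uint8))>0]=(0,0,255)
for x in np.arange(.1,.9,.1):
    cv2.line(I,(0,int((.9-x)*S)),(I.shape[1],int((.9-x)*S)),(0,255,255),1);cv2.putText(I,f'{x:.1f}',(0,int((.9-x)*S)),0,.4,(0,255,0))
for y in np.arange(-.7,.7,.1):
    cv2.line(I,(int((.7-y)*S),0),(int((.7-y)*S),I.shape[0]),(0,255,255),1);cv2.putText(I,f'{y:.1f}',(int((.7-y)*S),10),0,.4,(0,255,0))
cv2.imwrite('pics/map.png',I)
E
```

```text
(no output)
```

View pics/map.png

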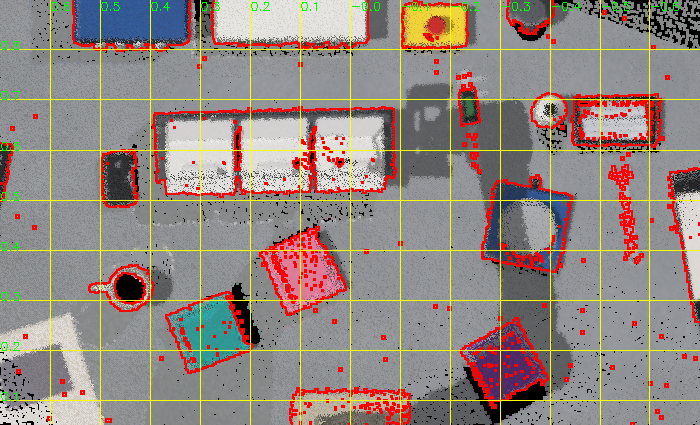

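```bash
cat >> h.py <<'E'
def lidR(tilt=30,yaw=1.0,spin=0):
    # tool x=lid y, tool y=lid x, z=-n ; spin about tool z (deg)
    b=np.array([[0,1,0],[1,0,0],[0,0,-1]],float)
    return R.from_euler('z',yaw,degrees=True)*R.from_euler('y',-tilt,degrees=True)*R.from_matrix(b)*R.from_euler('z',spin,degrees=True)
def plan(pos,Rt,n,jaw,start=None,prt=True):
    if start is None:
        s=read_state(); p0=np.array(s['ee_pos']);R0=R.from_quat(s['eef_rot'])
    else: p0,R0=start
    rv=(R0.inv()*Rt).as_rotvec(degrees=True)
    pos=np.array(pos,float); rows=[]; p=p0.copy();Rc=R0
    for k in range(n):
        Rn=R0*R.from_rotvec(rv*(k+1)/n,degrees=True); pn=p0+(pos-p0)*(k+1)/n
        d=Rc.inv().apply(pn-p); a=(Rc.inv()*Rn).as_rotvec(degrees=True)
        rows.append([*(a.round(1)+0.),*(d.round(4)+0.),jaw]); p=pn;Rc=Rn
    if prt:
        print('dist',np.linalg.norm(pos-p0).round(4),'ang',np.linalg.norm(rv).round(2),'per row',(np.linalg.norm(pos-p0)/n).round(4),(np.linalg.norm(rv)/n).round(2))
        for r in rows: print([float(x) for x in r])
    return pos,Rt
def st():
    s=read_state(); r=R.from_quat(s['eef_rot']); print('t',s['time'],'p',s['ee_pos'].round(4),'w',round(s['width'],4),'F',s['ft_force'].round(1),'z',r.apply([0,0,1]).round(3),'y',r.apply([0,1,0]).round(3)); return s
E
python3 - <<'E'
from h import *
a=plan([.530,0,.205],lidR(),5,-1)
plan([.564,0,.146],lidR(),4,-1,a)
E
```

```text
dist 0.1006 ang 30.08 per row 0.0201 6.02
[-6.0, 0.1, -0.2, 0.0, -0.0189, 0.0068, -1.0]
[-6.0, 0.1, -0.2, 0.0001, -0.0195, 0.0048, -1.0]
[-6.0, 0.1, -0.2, 0.0001, -0.0199, 0.0027, -1.0]
[-6.0, 0.1, -0.2, 0.0002, -0.0201, 0.0006, -1.0]
[-6.0, 0.1, -0.2, 0.0003, -0.0201, -0.0015, -1.0]
dist 0.0681 ang 0.0 per row 0.017 0.0
[0.0, 0.0, 0.0, -0.0001, 0.0, 0.017, -1.0]
[0.0, 0.0, 0.0, -0.0001, 0.0, 0.017, -1.0]
[0.0, 0.0, 0.0, -0.0001, 0.0, 0.017, -1.0]
[0.0, 0.0, 0.0, -0.0001, 0.0, 0.017, -1.0]
```

>>> send_rows:
  steps:
    - [-6,0,-0.2,0,-0.019,0.007,-1]
    - [-6,0,-0.2,0,-0.0195,0.005,-1]
    - [-6,0,-0.2,0,-0.02,0.003,-1]
    - [-6,0,-0.2,0,-0.02,0.0005,-1]
    - [-6,0,-0.2,0,-0.02,-0.0015,-1]
    - [0,0,0,0,0,0,-1]
    - [0,0,0,0,0,0,-1]
    - [0,0,0,0,0,0,-1]
    - [0,0,0,0,0,0,-1]
    - [0,0,0,0,0,0,-1]
  force: 20

```text
time: 1.15
ee_pos: [0.5253, -0.0011, 0.1951]
eef_rot: [0.676, 0.689, 0.185, 0.185]
ft_force: [0.1, 0.2, -0.5]
width: 0.0868
```

```bash
python3 - <<'E'
from h import *
st(); grab('wrist','w1'); plan([.564,0,.146],lidR(),5,-1)
E
```

```text
t 1.15 p [ 0.5253 -0.0011  0.1951] w 0.0868 F [ 0.1  0.2 -0.5] z [ 0.506  0.004 -0.863] y [0.863 0.018 0.506]
dist 0.0625 ang 0.49 per row 0.0125 0.1
[0.1, 0.1, 0.0, 0.0001, 0.0017, 0.0124, -1.0]
[0.1, 0.1, 0.0, 0.0001, 0.0017, 0.0124, -1.0]
[0.1, 0.1, 0.0, 0.0001, 0.0017, 0.0124, -1.0]
[0.1, 0.1, 0.0, 0.0001, 0.0017, 0.0124, -1.0]
[0.1, 0.1, 0.0, 0.0001, 0.0018, 0.0124, -1.0]
```

View pics/w1.png

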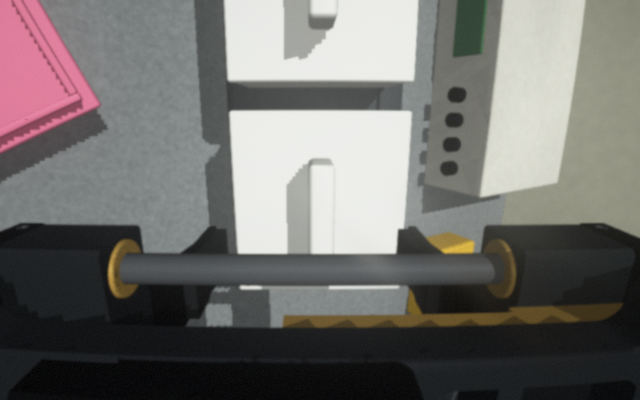

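```bash
python3 - <<'E'
from h import *
z=load('w1')
for u,v in [(314,165),(321,200),(321,230),(332,165),(311,165),(232,115),(409,115),(320,300)]: print(u,v,pt(z,u,v).round(4), z['d'][v,u])
n=np.array([-.499,-.0087,.8666])
for u,v in [(321,200),(235,180),(400,180)]: print(pt(z,u,v)@n)
E
```

```text
314 165 [0.5528 0.0355 0.1505] 0.20071124
321 200 [0.556  0.0146 0.1541] 0.20443888
321 230 [ 0.5567 -0.0047  0.1539] 0.20973095
332 165 [0.5622 0.0357 0.1556] 0.20104079
311 165 [0.5514 0.0355 0.1494] 0.20088682
232 115 [0.5208 0.0633 0.0978] 0.22189389
409 115 [0.6231 0.0654 0.1551] 0.22421011
320 300 [ 6.553e-01 -1.645e-01  6.000e-04] 0.42589098
-0.14401116015959703
-0.17564621860042373
-0.17679644865205588
```

>>> send_rows:
  steps:
    - [0,0,0,0,0.001,0.0125,-1]
    - [0,0,0,0,0,0.0125,-1]
    - [0,0,0,0,0,0.0125,-1]
    - [0,0,0,0,0,0.0125,-1]
    - [0,0,0,0,0,0.011,-1]
    - [0,0,0,0,0,0,1]
    - [0,0,0,0,0,0,1]
    - [0,0,0,0,0,0,1]
    - [0,0,0,0,0,0,1]
    - [0,0,0,0,0,0,1]
  force: 20

```text
time: 2.2
ee_pos: [0.5625, -0.0001, 0.142]
eef_rot: [0.676, 0.689, 0.186, 0.185]
ft_force: [-0.0, 0.5, -0.2]
width: 0.0549
```

```bash
python3 - <<'E'
from h import *
st()
E
```

```text
t 2.2 p [ 5.625e-01 -1.000e-04  1.420e-01] w 0.0549 F [-0.   0.5 -0.2] z [ 0.507  0.005 -0.862] y [0.862 0.017 0.507]
```

>>> send_rows:
  steps:
    - [0,0,0,0,0,0,1]
    - [0,0,0,0,0,0,1]
    - [0,0,0,0,0,0,1]
    - [0,0,0,0,0,0,1]
    - [0,0,0,0,0,0,1]
    - [0,0,0,0,0,0,1]
    - [0,0,0,0,0,0,1]
    - [0,0,0,0,0,0,1]
    - [0,0,0,0,0,0,1]
    - [0,0,0,0,0,0,1]
  force: 25

```text
time: 3.2
ee_pos: [0.5626, -0.0001, 0.1432]
eef_rot: [0.676, 0.688, 0.186, 0.186]
ft_force: [-1.8, 0.2, 1.0]
width: 0.0156
```

```bash
python3 - <<'E'
from h import *
s=st()
Rc=R.from_quat(s['eef_rot']); p=s['ee_pos']
a=plan(p-Rc.apply([0,0,.06]),Rc,4,1)
plan([.43,-.11,.20],lidR(0,0),5,1,a)
E
```

```text
t 3.2 p [ 5.626e-01 -1.000e-04  1.432e-01] w 0.0156 F [-1.8  0.2  1. ] z [ 0.508  0.005 -0.861] y [0.861 0.017 0.508]
dist 0.06 ang 0.0 per row 0.015 0.0
[0.0, 0.0, 0.0, 0.0, 0.0, -0.015, 1.0]
[0.0, 0.0, 0.0, 0.0, 0.0, -0.015, 1.0]
[0.0, 0.0, 0.0, 0.0, 0.0, -0.015, 1.0]
[0.0, 0.0, 0.0, 0.0, 0.0, -0.015, 1.0]
dist 0.1499 ang 30.55 per row 0.03 6.11
[6.1, 0.0, 0.2, -0.0216, -0.0174, -0.0114, 1.0]
[6.1, 0.0, 0.2, -0.0216, -0.0185, -0.0095, 1.0]
[6.1, 0.0, 0.2, -0.0217, -0.0193, -0.0074, 1.0]
[6.1, 0.0, 0.2, -0.0218, -0.0199, -0.0054, 1.0]
[6.1, 0.0, 0.2, -0.0218, -0.0203, -0.0032, 1.0]
```

>>> send_rows:
  steps:
    - [0,0,0,0,0,-0.015,1]
    - [0,0,0,0,0,-0.015,1]
    - [0,0,0,0,0,-0.02,1]
    - [0,0,0,0,0,-0.02,1]
    - [6.1,0,0.2,-0.0215,-0.019,-0.0115,1]
    - [6.1,0,0.2,-0.0215,-0.02,-0.0095,1]
    - [6.1,0,0.2,-0.0215,-0.021,-0.0075,1]
    - [6.1,0,0.2,-0.022,-0.022,-0.0055,1]
    - [6.1,0,0.2,-0.022,-0.022,-0.003,1]
    - [0,0,0,0,0,0,1]
  force: 25

```text
time: 4.2
ee_pos: [0.4087, -0.1135, 0.2078]
eef_rot: [0.706, 0.708, -0.008, -0.009]
ft_force: [1.1, 0.9, -0.8]
width: 0.0159
```

```bash
python3 - <<'E'
from h import *
s=st(); grab('side','s2')
plan([.42,-.11,.041],lidR(0,0),6,1)
E
```

```text
t 4.2 p [ 0.4087 -0.1135  0.2078] w 0.0159 F [ 1.1  0.9 -0.8] z [-0.025  0.002 -1.   ] y [ 1.     0.004 -0.025]
dist 0.1671 ang 1.25 per row 0.0278 0.21
[-0.2, 0.0, 0.0, 0.0003, 0.0023, 0.0277, 1.0]
[-0.2, 0.0, 0.0, 0.0003, 0.0022, 0.0278, 1.0]
[-0.2, 0.0, 0.0, 0.0003, 0.0021, 0.0278, 1.0]
[-0.2, 0.0, 0.0, 0.0003, 0.002, 0.0278, 1.0]
[-0.2, 0.0, 0.0, 0.0003, 0.0019, 0.0278, 1.0]
[-0.2, 0.0, 0.0, 0.0003, 0.0018, 0.0278, 1.0]
```

View pics/s2.png

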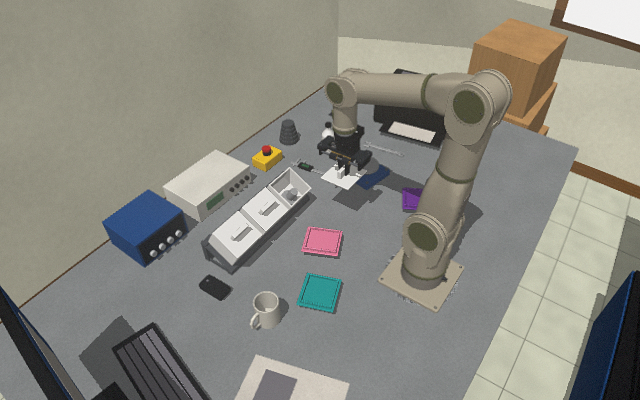

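```bash
python3 - <<'E'
from h import *
z=load('s2')
cv2.imwrite('pics/s2c.png',cv2.resize(z['im'][160:215,255:325],None,fx=10,fy=10,interpolation=cv2.INTER_CUBIC))
E
```

```text
(no output)
```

View pics/s2c.png

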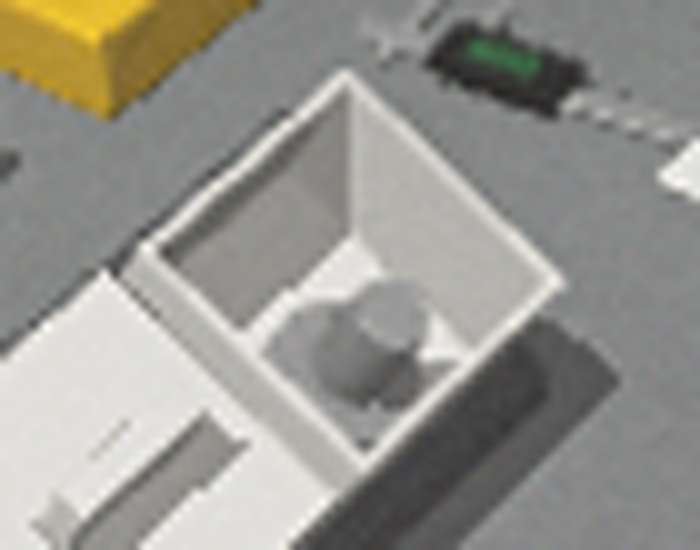

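The right tub holds a round foot with a stem (crop 350,350) — the compression head. Lay the lid down first.

>>> send_rows:
  steps:
    - [-0.2,0,0,0,0.0025,0.028,1]
    - [-0.2,0,0,0,0.002,0.028,1]
    - [-0.2,0,0,0,0.002,0.028,1]
    - [-0.2,0,0,0,0.002,0.028,1]
    - [-0.2,0,0,0,0.002,0.025,1]
    - [-0.2,0,0,0,0.002,0.015,1]
    - [0,0,0,0,0,0.005,1]
    - [0,0,0,0,0,0,1]
    - [0,0,0,0,0,0,1]
    - [0,0,0,0,0,0,1]
  force: 25

```text
time: 5.25
ee_pos: [0.4255, -0.1049, 0.0463]
eef_rot: [0.703, 0.711, 0.008, 0.005]
ft_force: [-0.1, -0.0, -1.2]
width: 0.0153
```

```bash
python3 - <<'E'
from h import *
s=st()
plan([.42,-.11,.036],lidR(0,0),3,1)
E
```

```text
t 5.25 p [ 0.4255 -0.1049  0.0463] w 0.0153 F [-0.1 -0.  -1.2] z [ 0.018  0.004 -1.   ] y [1.    0.012 0.018]
dist 0.0128 ang 1.27 per row 0.0043 0.42
[0.4, -0.1, 0.2, -0.0017, -0.0019, 0.0034, 1.0]
[0.4, -0.1, 0.2, -0.0017, -0.0019, 0.0034, 1.0]
[0.4, -0.1, 0.2, -0.0017, -0.0019, 0.0034, 1.0]
```

>>> send_rows:
  steps:
    - [0.5,0,0,0,0,0.003,1]
    - [0.5,0,0,0,0,0.003,1]
    - [0,0,0,0,0,0.002,1]
    - [0,0,0,0,0,0.001,1]
    - [0,0,0,0,0,0.001,1]
    - [0,0,0,0,0,0.001,1]
    - [0,0,0,0,0,0,1]
    - [0,0,0,0,0,0,1]
    - [0,0,0,0,0,0,1]
    - [0,0,0,0,0,0,1]
  force: 25

```text
time: 6.25
ee_pos: [0.4272, -0.1049, 0.0367]
eef_rot: [0.703, 0.711, 0.002, 0.0]
ft_force: [0.2, 0.9, 0.7]
width: 0.0158
```

```bash
python3 - <<'E'
from h import *
s=st()
grab('side','s3')
z=load('s3');print([pt(z,u,v).round(3) for u,v in [(330,180),(345,185)]])
E
```

```text
t 6.25 p [ 0.4272 -0.1049  0.0367] w 0.0158 F [0.2 0.9 0.7] z [ 0.003  0.003 -1.   ] y [1.    0.012 0.003]
[array([ 0.485, -0.134,  0.104]), array([ 0.384, -0.086,  0.163])]
```

View pics/s3.png

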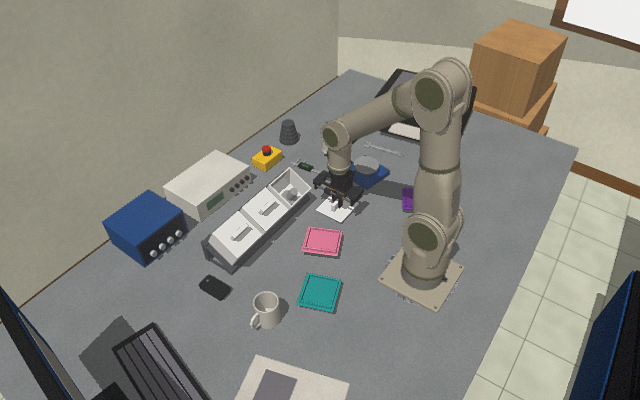

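>>> send_rows:
  steps:
    - [0,0,0,0,0,0.001,1]
    - [0,0,0,0,0,0.001,1]
    - [0,0,0,0,0,0.001,1]
    - [0,0,0,0,0,0,1]
    - [0,0,0,0,0,0,-1]
    - [0,0,0,0,0,0,-1]
    - [0,0,0,0,0,0,-1]
    - [0,0,0,0,0,0,-1]
    - [0,0,0,0,0,0,-1]
    - [0,0,0,0,0,0,-1]
  force: 25

```text
time: 7.3
ee_pos: [0.4276, -0.105, 0.0365]
eef_rot: [0.703, 0.711, 0.002, -0.0]
ft_force: [0.0, -0.4, 0.1]
width: 0.0558
```

```bash
python3 - <<'E'
from h import *
s=st()
z=load('s2');C=cloud(z)
m=np.zeros(C.shape[:2],bool);m[160:215,262:315]=1
n=np.array([-.499,-.0087,.8666]);h=C@n+.1762+.006  # height above rim plane (plate underside)
im=z['im'].astype(int)
a=m&(h<0.0)&(h>-.012)&(C[...,1]>-.05)&(C[...,1]<.05)
for v,u in np.argwhere(a): 
    if (im[v,u].max()<170): print(u,v,C[v,u].round(4),h[v,u].round(4),im[v,u])
E
```

```text
t 7.3 p [ 0.4276 -0.105   0.0365] w 0.0558 F [ 0.  -0.4  0.1] z [ 0.003  0.004 -1.   ] y [1.    0.011 0.003]
285 172 [ 0.6294 -0.035   0.1425] -0.0081 [126 129 132]
279 175 [ 0.6324 -0.0026  0.1479] -0.0052 [152 154 155]
279 177 [0.6288 0.0023 0.143 ] -0.0077 [145 150 154]
278 178 [0.629  0.0081 0.1419] -0.0088 [122 129 130]
277 179 [0.6294 0.0138 0.1406] -0.0101 [117 118 120]
272 181 [0.6297 0.0419 0.1502] -0.0023 [144 146 145]
271 182 [0.6298 0.0478 0.1493] -0.0031 [146 148 151]
272 183 [0.6288 0.044  0.1421] -0.0088 [147 153 153]
293 188 [ 0.571  -0.0088  0.1082] -0.0089 [160 163 162]
294 188 [ 0.5636 -0.006   0.114 ] -0.0002 [156 156 156]
295 188 [ 0.5645 -0.013   0.1085] -0.0053 [159 157 159]
291 189 [0.5716 0.0027 0.1111] -0.0068 [152 152 154]
292 189 [ 5.692e-01 -4.000e-04  1.101e-01] -0.0064 [146 149 149]
293 189 [ 0.5668 -0.0035  0.1091] -0.0061 [151 152 153]
294 189 [ 0.5637 -0.0057  0.1091] -0.0044 [151 152 154]
295 189 [ 0.562  -0.0097  0.107 ] -0.0054 [154 153 156]
296 189 [ 0.5601 -0.0134  0.1053] -0.0059 [162 163 163]
291 190 [0.5691 0.006  0.1097] -0.0068 [150 150 151
[... 1131 characters left out ...]
031 [127 127 131]
292 193 [0.5592 0.0127 0.1044] -0.0065 [163 164 164]
293 193 [0.5574 0.0089 0.1025] -0.0072 [157 160 160]
294 193 [0.5537 0.0073 0.1032] -0.0047 [157 157 155]
296 193 [0.5486 0.0015 0.1016] -0.0035 [149 150 152]
291 194 [0.5617 0.016  0.1003] -0.0113 [118 118 118]
292 194 [0.5566 0.0161 0.1031] -0.0064 [123 124 124]
293 194 [0.5521 0.0155 0.105 ] -0.0024 [142 141 141]
294 194 [0.549  0.0132 0.105 ] -0.0009 [156 158 160]
295 194 [0.5473 0.0094 0.1031] -0.0017 [149 152 150]
296 194 [0.547  0.0039 0.0991] -0.0049 [119 117 122]
293 195 [0.5541 0.0134 0.0972] -0.0102 [104 106 107]
294 195 [0.5528 0.0091 0.0947] -0.0117 [97 97 99]
295 195 [0.5507 0.0056 0.0932] -0.0119 [91 89 91]
```

```bash
python3 - <<'E'
from h import *
s=st(); print(s['joint_positions'].round(2))
p=s['ee_pos'];Rc=R.from_quat(s['eef_rot'])
a=plan(p+[0,0,.14],Rc,4,-1,prt=False)
for sp in (90,-90): plan([.53,0,.21],lidR(30,1,sp),14,-.2,a)
E
```

```text
t 7.3 p [ 0.4276 -0.105   0.0365] w 0.0558 F [ 0.  -0.4  0.1] z [ 0.003  0.004 -1.   ] y [1.    0.011 0.003]
[ 0.07  0.16  0.07  2.14 -0.02  0.83  0.17]
dist 0.1505 ang 93.41 per row 0.0107 6.67
[-1.7, 1.7, 6.2, 0.0074, 0.0074, -0.0023, -0.2]
[-1.7, 1.7, 6.2, 0.0083, 0.0066, -0.0019, -0.2]
[-1.7, 1.7, 6.2, 0.009, 0.0057, -0.0015, -0.2]
[-1.7, 1.7, 6.2, 0.0096, 0.0048, -0.0011, -0.2]
[-1.7, 1.7, 6.2, 0.0101, 0.0037, -0.0006, -0.2]
[-1.7, 1.7, 6.2, 0.0104, 0.0026, -0.0003, -0.2]
[-1.7, 1.7, 6.2, 0.0106, 0.0015, 0.0001, -0.2]
[-1.7, 1.7, 6.2, 0.0107, 0.0003, 0.0004, -0.2]
[-1.7, 1.7, 6.2, 0.0107, -0.0009, 0.0007, -0.2]
[-1.7, 1.7, 6.2, 0.0105, -0.0021, 0.001, -0.2]
[-1.7, 1.7, 6.2, 0.0102, -0.0032, 0.0012, -0.2]
[-1.7, 1.7, 6.2, 0.0097, -0.0044, 0.0014, -0.2]
[-1.7, 1.7, 6.2, 0.0091, -0.0054, 0.0015, -0.2]
[-1.7, 1.7, 6.2, 0.0084, -0.0064, 0.0016, -0.2]
dist 0.1505 ang 94.19 per row 0.0107 6.73
[-1.7, -1.7, -6.3, 0.0074, 0.0074, -0.0023, -0.2]
[-1.7, -1.7, -6.3, 0.0065, 0.0082, -0.0023, -0.2]
[-1.7, -1.7, -6.3, 0.0055, 0.009, -0.0022, -0.2]
[-1.7, -1.7, -6.3, 0.0044, 0.0096, -0.0021, -0.2]
[-1.7, -1.7, -6.3, 0.0033, 0.0101, -0.0019, -0.2]
[-1.7, -1.7, -6.3, 0.0021, 0.0104, -0.0017, -0.2]
[-1.7, -1.7, -6.3, 0.0009, 0.0106, -0.0015, -0.2]
[-1.7, -1.7, -6.3, -0.0003, 0.0107, -0.0012, -0.2]
[-1.7, -1.7, -6.3, -0.0015, 0.0106, -0.0008, -0.2]
[-1.7, -1.7, -6.3, -0.0027, 0.0104, -0.0005, -0.2]
[-1.7, -1.7, -6.3, -0.0038, 0.01, -0.0001, -0.2]
[-1.7, -1.7, -6.3, -0.0049, 0.0096, 0.0003, -0.2]
[-1.7, -1.7, -6.3, -0.0059, 0.0089, 0.0008, -0.2]
[-1.7, -1.7, -6.3, -0.0068, 0.0082, 0.0012, -0.2]
```

>>> send_rows:
  steps:
    - [0,0,0,0,0,0,-1]
    - [0,0,0,0,0,-0.03,-1]
    - [0,0,0,0,0,-0.035,-1]
    - [0,0,0,0,0,-0.035,-0.8]
    - [0,0,0,0,0,-0.035,-0.5]
    - [-1.7,1.7,6.2,0.0075,0.0075,-0.002,-0.2]
    - [-1.7,1.7,6.2,0.008,0.0065,-0.002,-0.2]
    - [-1.7,1.7,6.2,0.009,0.0055,-0.0015,-0.2]
    - [-1.7,1.7,6.2,0.0095,0.005,-0.001,-0.2]
    - [-1.7,1.7,6.2,0.01,0.0035,-0.0005,-0.2]
  force: 25

```text
time: 8.3
ee_pos: [0.4644, -0.0676, 0.1895]
eef_rot: [0.868, 0.485, 0.109, -0.002]
ft_force: [-0.1, 0.2, 0.0]
width: 0.0525
```

```bash
python3 - <<'E'
from h import *
s=st(); print(s['joint_positions'].round(2))
plan([.53,0,.19],lidR(30,1,90),9,-.2)
E
```

```text
t 8.3 p [ 0.4644 -0.0676  0.1895] w 0.0525 F [-0.1  0.2  0. ] z [ 0.187  0.109 -0.976] y [ 0.842 -0.529  0.102]
[ 0.08 -0.09  0.06  2.06 -0.15  1.01 -0.34]
dist 0.0942 ang 59.01 per row 0.0105 6.56
[-1.7, 1.6, 6.1, 0.01, 0.0022, 0.0021, -0.2]
[-1.7, 1.6, 6.1, 0.0101, 0.001, 0.0025, -0.2]
[-1.7, 1.6, 6.1, 0.0101, -0.0001, 0.0028, -0.2]
[-1.7, 1.6, 6.1, 0.0099, -0.0013, 0.003, -0.2]
[-1.7, 1.6, 6.1, 0.0097, -0.0024, 0.0032, -0.2]
[-1.7, 1.6, 6.1, 0.0092, -0.0035, 0.0034, -0.2]
[-1.7, 1.6, 6.1, 0.0087, -0.0046, 0.0035, -0.2]
[-1.7, 1.6, 6.1, 0.0081, -0.0056, 0.0036, -0.2]
[-1.7, 1.6, 6.1, 0.0073, -0.0065, 0.0037, -0.2]
```

>>> send_rows:
  steps:
    - [-1.7,1.6,6.1,0.01,0.002,0.0015,-0.2]
    - [-1.7,1.6,6.1,0.01,0.001,0.002,-0.2]
    - [-1.7,1.6,6.1,0.01,0,0.002,-0.2]
    - [-1.7,1.6,6.1,0.01,-0.0015,0.0025,-0.2]
    - [-1.7,1.6,6.1,0.0095,-0.0025,0.003,-0.2]
    - [-1.7,1.6,6.1,0.009,-0.0035,0.003,-0.2]
    - [-1.7,1.6,6.1,0.0085,-0.0045,0.003,-0.2]
    - [-1.7,1.6,6.1,0.008,-0.0055,0.003,-0.2]
    - [0,0,0,0,0,0,-0.2]
    - [0,0,0,0,0,0,-0.2]

```text
time: 9.3
ee_pos: [0.5227, -0.007, 0.1947]
eef_rot: [0.967, 0.048, 0.251, -0.0]
ft_force: [-0.4, -0.1, 0.3]
width: 0.052
```

```bash
python3 - <<'E'
from h import *
s=st(); print(s['joint_positions'].round(2))
grab('wrist','w4');grab('side','s4')
plan([.532,0.001,.155],lidR(30,1,90),5,-.2)
z=load('s4'); cv2.imwrite('pics/s4c.png',cv2.resize(z['im'][120:300,220:400],None,fx=3.3,fy=3.3))
E
```

```text
t 9.3 p [ 0.5227 -0.007   0.1947] w 0.052 F [-0.4 -0.1  0.3] z [ 0.486  0.025 -0.874] y [ 0.092 -0.995  0.023]
[ 0.13 -0.18 -0.19  2.2  -0.04  0.61 -1.51]
dist 0.0416 ang 4.49 per row 0.0083 0.9
[-0.2, 0.2, 0.9, -0.0021, -0.0016, 0.0079, -0.2]
[-0.2, 0.2, 0.9, -0.0022, -0.0016, 0.0079, -0.2]
[-0.2, 0.2, 0.9, -0.0022, -0.0016, 0.0079, -0.2]
[-0.2, 0.2, 0.9, -0.0023, -0.0016, 0.0078, -0.2]
[-0.2, 0.2, 0.9, -0.0023, -0.0016, 0.0078, -0.2]
```

View pics/w4.png

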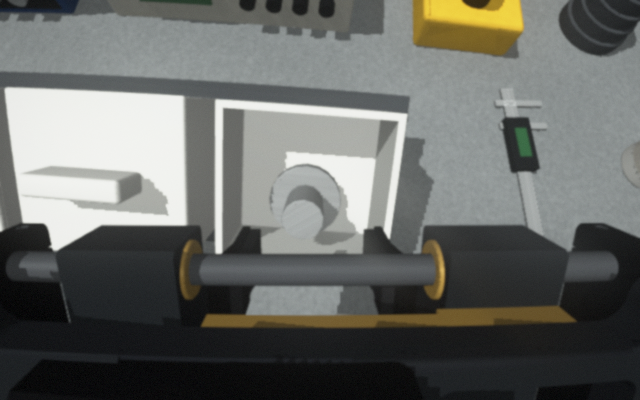

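View pics/s4c.png

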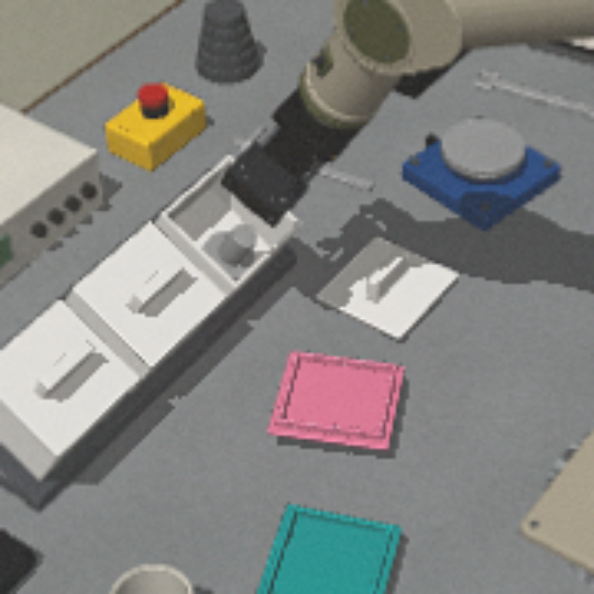

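Side crop: lid lies flat, grip up, at (390,285) clear of pink tray. Wrist view: head in the tub, stem top at (302,218).

```bash
python3 - <<'E'
from h import *
z=load('w4');C=cloud(z)
n=np.array([-.499,-.0087,.8666]);h=C@n+.1762+.006
m=np.zeros(h.shape,bool);m[190:238,270:335]=1
m&=(h<0.003)&(h>-.014)
mm,lab,stt,cen=cv2.connectedComponentsWithStats(m.astype(np.uint8)); print(stt,cen)
P=C[m];print(len(P),P.mean(0),P.min(0),P.max(0),np.median(h[m]))
(c,r)=cv2.minEnclosingCircle(np.argwhere(m)[:,::-1].astype(np.float32));print(c,r)
print(plane(z,302,218,.106))
for x in (225,400): print(pt(z,x,150).round(3))
plan([.532,0.001,.155],lidR(30,1,90),5,-.2,prt=False)
E
```

```text
[[     0      0    640    400 254597]
 [   282    196     42     42   1403]] [[319.59535266 199.40216892]
 [302.19672131 217.25302922]]
1403 [0.55973982 0.0018091  0.10686412] [ 0.54562501 -0.01363722  0.09820839] [0.57635365 0.0172454  0.11551687] -0.004150531621458375
(302.3370056152344, 217.23849487304688) 21.527488708496094
[0.5593791  0.00192035 0.106     ]
[0.6   0.062 0.127]
[ 0.607 -0.062  0.139]
```

```bash
python3 - <<'E'
from h import *
plan([.534,0.0015,.152],lidR(30,1,90),5,-.2)
E
```

```text
dist 0.045 ang 4.49 per row 0.009 0.9
[-0.2, 0.2, 0.9, -0.002, -0.0017, 0.0086, -0.2]
[-0.2, 0.2, 0.9, -0.0021, -0.0017, 0.0086, -0.2]
[-0.2, 0.2, 0.9, -0.0021, -0.0017, 0.0086, -0.2]
[-0.2, 0.2, 0.9, -0.0022, -0.0017, 0.0086, -0.2]
[-0.2, 0.2, 0.9, -0.0023, -0.0017, 0.0085, -0.2]
```

>>> send_rows:
  steps:
    - [-0.2,0.2,0.9,-0.002,-0.0017,0.0085,-0.2]
    - [-0.2,0.2,0.9,-0.002,-0.0017,0.0085,-0.2]
    - [-0.2,0.2,0.9,-0.002,-0.0017,0.0085,-0.2]
    - [-0.2,0.2,0.9,-0.002,-0.0017,0.0085,-0.2]
    - [-0.2,0.2,0.9,-0.002,-0.0017,0.008,-0.2]
    - [0,0,0,0,0,0,-0.2]
    - [0,0,0,0,0,0,-0.2]
    - [0,0,0,0,0,0,-0.2]
    - [0,0,0,0,0,0,-0.2]
    - [0,0,0,0,0,0,-0.2]

```text
time: 10.4
ee_pos: [0.5347, -0.001, 0.1494]
eef_rot: [0.966, 0.007, 0.259, -0.002]
ft_force: [-0.0, -0.1, -0.3]
width: 0.052
```

```bash
python3 - <<'E'
from h import *
s=st()
plan([.567,0.002,.0948],lidR(30,1,90),7,-.2)
E
```

```text
t 10.4 p [ 0.5347 -0.001   0.1494] w 0.052 F [-0.  -0.1 -0.3] z [ 0.5    0.007 -0.866] y [ 0.014 -1.    -0.   ]
dist 0.0635 ang 0.2 per row 0.0091 0.03
[0.0, 0.0, 0.0, 0.0001, -0.0004, 0.0091, -0.2]
[0.0, 0.0, 0.0, 0.0001, -0.0004, 0.0091, -0.2]
[0.0, 0.0, 0.0, 0.0001, -0.0004, 0.0091, -0.2]
[0.0, 0.0, 0.0, 0.0001, -0.0004, 0.0091, -0.2]
[0.0, 0.0, 0.0, 0.0001, -0.0004, 0.0091, -0.2]
[0.0, 0.0, 0.0, 0.0001, -0.0004, 0.0091, -0.2]
[0.0, 0.0, 0.0, 0.0001, -0.0003, 0.0091, -0.2]
```

>>> send_rows:
  steps:
    - [0,0,0,0,-0.001,0.009,-0.2]
    - [0,0,0,0,-0.001,0.009,-0.2]
    - [0,0,0,0,-0.001,0.009,-0.2]
    - [0,0,0,0,0,0.009,-0.2]
    - [0,0,0,0,0,0.009,-0.2]
    - [0,0,0,0,0,0.009,-0.2]
    - [0,0,0,0,0,0.006,-0.2]
    - [0,0,0,0,0,0,-0.2]
    - [0,0,0,0,0,0,-0.2]
    - [0,0,0,0,0,0,-0.2]

```text
time: 11.4
ee_pos: [0.5674, 0.0029, 0.0919]
eef_rot: [0.966, 0.007, 0.259, -0.002]
ft_force: [-0.6, 0.2, 0.3]
width: 0.0523
```

```bash
python3 - <<'E'
from h import *
s=st(); p=s['ee_pos']; n=np.array([-.499,-.0087,.8666]); d=p-[.56,.0018,.1069]; print('below top',-d@n, 'lateral',d+(-d@n)*n)
E
```

```text
t 11.4 p [0.5674 0.0029 0.0919] w 0.0523 F [-0.6  0.2  0.3] z [ 0.499  0.008 -0.866] y [ 0.015 -1.    -0.001]
below top 0.0166478884168635 lateral [-0.00093341  0.00094909 -0.00052655]
```

Well aligned. Close on the stem.

>>> send_rows:
  steps:
    - [0,0,0,0,0,0,1]
    - [0,0,0,0,0,0,1]
    - [0,0,0,0,0,0,1]
    - [0,0,0,0,0,0,1]
    - [0,0,0,0,0,0,1]
    - [0,0,0,0,0,0,1]
    - [0,0,0,0,0,0,1]
    - [0,0,0,0,0,0,1]
    - [0,0,0,0,0,-0.003,1]
    - [0,0,0,0,0,-0.005,1]
  force: 50

```text
time: 12.4
ee_pos: [0.5632, 0.0025, 0.0993]
eef_rot: [0.966, 0.007, 0.259, -0.002]
ft_force: [6.9, -0.5, -6.3]
width: 0.0307
```

```bash
python3 - <<'E'
from h import *
s=st(); p=s['ee_pos'];Rc=R.from_quat(s['eef_rot'])
a=plan(p-Rc.apply([0,0,.11]),Rc,5,1)
E
```

```text
t 12.4 p [0.5632 0.0025 0.0993] w 0.0307 F [ 6.9 -0.5 -6.3] z [ 0.5    0.008 -0.866] y [ 0.014 -1.    -0.001]
dist 0.11 ang 0.0 per row 0.022 0.0
[0.0, 0.0, 0.0, 0.0, 0.0, -0.022, 1.0]
[0.0, 0.0, 0.0, 0.0, 0.0, -0.022, 1.0]
[0.0, 0.0, 0.0, 0.0, 0.0, -0.022, 1.0]
[0.0, 0.0, 0.0, 0.0, 0.0, -0.022, 1.0]
[0.0, 0.0, 0.0, 0.0, 0.0, -0.022, 1.0]
```

>>> send_rows:
  steps:
    - [0,0,0,0.001,0,-0.01,1]
    - [0,0,0,0.001,0,-0.015,1]
    - [0,0,0,0,0,-0.02,1]
    - [0,0,0,0,0,-0.02,1]
    - [0,0,0,0,0,-0.02,1]
    - [0,0,0,0,0,-0.02,1]
    - [0,0,0,0,0,-0.015,1]
    - [0,0,0,0,0,0,1]
    - [0,0,0,0,0,0,1]
    - [0,0,0,0,0,0,1]
  force: 50

```text
time: 13.4
ee_pos: [0.4957, 0.0028, 0.2005]
eef_rot: [0.968, 0.008, 0.251, -0.003]
ft_force: [0.8, -0.1, -6.6]
width: 0.0311
```

```bash
python3 - <<'E'
from h import *
s=st();print(s['joint_positions'].round(2)); grab('side','s5');z=load('s5'); cv2.imwrite('pics/s5c.png',cv2.resize(z['im'][120:300,220:400],None,fx=3.3,fy=3.3))
grab('scene','c5');z=load('c5'); cv2.imwrite('pics/c5c.png',cv2.resize(z['im'][150:350,180:420],None,fx=3,fy=3))
plan([.449,-.20,.25],lidR(0,0,90),8,1)
for sp in (60,40): plan([.449,-.25,.25],lidR(0,0,sp),8,1)
E
```

```text
t 13.4 p [0.4957 0.0028 0.2005] w 0.0311 F [ 0.8 -0.1 -6.6] z [ 0.485  0.01  -0.874] y [ 0.018 -1.    -0.002]
[ 0.14 -0.26 -0.24  2.24 -0.03  0.64 -1.64]
dist 0.2139 ang 29.03 per row 0.0267 3.63
[0.0, -3.6, 0.1, -0.0025, 0.0252, -0.0085, 1.0]
[0.0, -3.6, 0.1, -0.0029, 0.0252, -0.0083, 1.0]
[0.0, -3.6, 0.1, -0.0034, 0.0253, -0.0081, 1.0]
[0.0, -3.6, 0.1, -0.0039, 0.0253, -0.0079, 1.0]
[0.0, -3.6, 0.1, -0.0043, 0.0253, -0.0076, 1.0]
[0.0, -3.6, 0.1, -0.0047, 0.0253, -0.0073, 1.0]
[0.0, -3.6, 0.1, -0.0051, 0.0253, -0.0069, 1.0]
[0.0, -3.6, 0.1, -0.0055, 0.0253, -0.0066, 1.0]
dist 0.2618 ang 40.81 per row 0.0327 5.1
[0.9, -3.6, -3.5, -0.0026, 0.0315, -0.0086, 1.0]
[0.9, -3.6, -3.5, -0.005, 0.0311, -0.0088, 1.0]
[0.9, -3.6, -3.5, -0.0075, 0.0306, -0.0089, 1.0]
[0.9, -3.6, -3.5, -0.0099, 0.0299, -0.0089, 1.0]
[0.9, -3.6, -3.5, -0.0123, 0.0291, -0.0087, 1.0]
[0.9, -3.6, -3.5, -0.0146, 0.0281, -0.0083, 1.0]
[0.9, -3.6, -3.5, -0.0168, 0.027, -0.0077, 1.0]
[0.9, -3.6, -3.5, -0.0189, 0.0258, -0.007, 1.0]
dist 0.2618 ang 56.5 per row 0.0327 7.06
[1.5, -3.4, -6.0, -0.0026, 0.0315, -0.0086, 1.0]
[1.5, -3.4, -6.0, -0.0063, 0.0308, -0.0092, 1.0]
[1.5, -3.4, -6.0, -0.0101, 0.0297, -0.0095, 1.0]
[1.5, -3.4, -6.0, -0.0137, 0.0282, -0.0095, 1.0]
[1.5, -3.4, -6.0, -0.0171, 0.0263, -0.0094, 1.0]
[1.5, -3.4, -6.0, -0.0203, 0.0241, -0.0089, 1.0]
[1.5, -3.4, -6.0, -0.0232, 0.0216, -0.0083, 1.0]
[1.5, -3.4, -6.0, -0.0257, 0.0188, -0.0073, 1.0]
```

View pics/s5c.png

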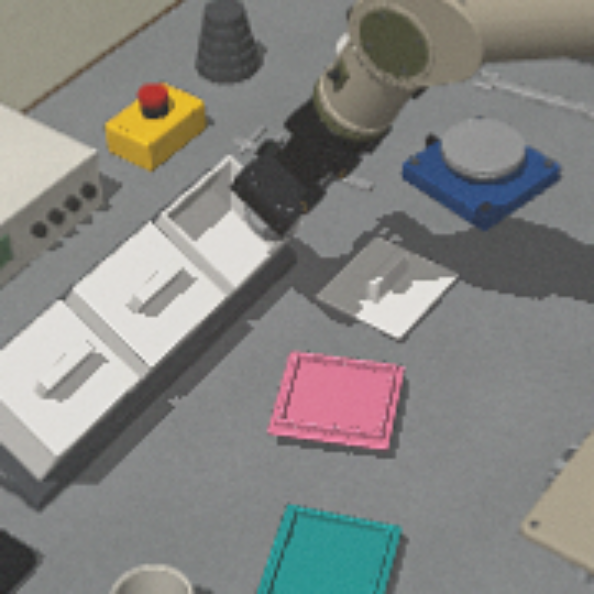

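View pics/c5c.png

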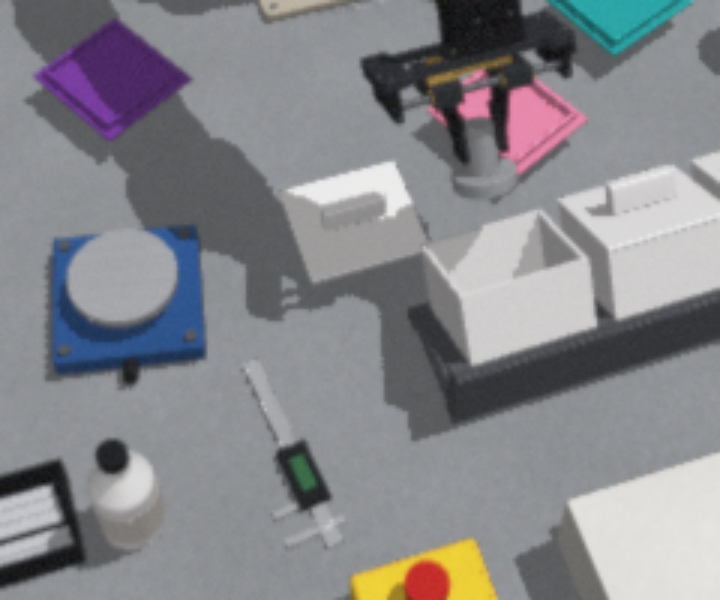

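```bash
python3 - <<'E'
from h import *
plan([.455,-.345,.19],lidR(0,0,90),9,1)
E
```

```text
dist 0.3503 ang 29.03 per row 0.0389 3.23
[0.0, -3.2, 0.1, -0.0051, 0.0386, -0.0016, 1.0]
[0.0, -3.2, 0.1, -0.0051, 0.0386, -0.0013, 1.0]
[0.0, -3.2, 0.1, -0.0051, 0.0386, -0.001, 1.0]
[0.0, -3.2, 0.1, -0.005, 0.0386, -0.0006, 1.0]
[0.0, -3.2, 0.1, -0.005, 0.0386, -0.0003, 1.0]
[0.0, -3.2, 0.1, -0.0049, 0.0386, 0.0, 1.0]
[0.0, -3.2, 0.1, -0.0049, 0.0386, 0.0003, 1.0]
[0.0, -3.2, 0.1, -0.0048, 0.0386, 0.0006, 1.0]
[0.0, -3.2, 0.1, -0.0046, 0.0386, 0.0009, 1.0]
```

>>> send_rows:
  steps:
    - [0,-2,0,-0.005,0.025,-0.003,1]
    - [0,-3.3,0,-0.005,0.035,-0.002,1]
    - [0,-3.3,0,-0.005,0.0385,-0.001,1]
    - [0,-3.3,0,-0.005,0.0385,-0.0005,1]
    - [0,-3.3,0,-0.005,0.0385,0,1]
    - [0,-3.3,0,-0.005,0.0385,0,1]
    - [0,-3.3,0,-0.005,0.0385,0,1]
    - [0,-3.3,0,-0.005,0.0385,0,1]
    - [0,-2.5,0,-0.005,0.025,0,1]
    - [0,0,0,0,0.01,0,1]
  force: 50

```text
time: 14.5
ee_pos: [0.457, -0.337, 0.186]
eef_rot: [1.0, 0.013, 0.0, 0.001]
ft_force: [1.2, 0.1, -7.7]
width: 0.0311
```

```bash
python3 - <<'E'
from h import *
s=st();print(s['joint_positions'].round(2))
plan([.449,-.353,.15],lidR(0,0,90),6,1)
E
```

```text
t 14.5 p [ 0.457 -0.337  0.186] w 0.0311 F [ 1.2  0.1 -7.7] z [ 0.001 -0.002 -1.   ] y [ 0.025 -1.     0.002]
[ 0.38  0.24  0.21  1.7  -0.05  1.21 -0.95]
dist 0.0402 ang 1.45 per row 0.0067 0.24
[0.0, 0.0, 0.2, -0.0014, 0.0026, 0.006, 1.0]
[0.0, 0.0, 0.2, -0.0014, 0.0026, 0.006, 1.0]
[0.0, 0.0, 0.2, -0.0014, 0.0026, 0.006, 1.0]
[0.0, 0.0, 0.2, -0.0014, 0.0026, 0.006, 1.0]
[0.0, 0.0, 0.2, -0.0014, 0.0027, 0.006, 1.0]
[0.0, 0.0, 0.2, -0.0013, 0.0027, 0.006, 1.0]
```

>>> send_rows:
  steps:
    - [0,0,0,-0.0015,0.0025,0.006,1]
    - [0,0,0,-0.0015,0.0025,0.006,1]
    - [0,0,0,-0.0015,0.0025,0.006,1]
    - [0,0,0,-0.0015,0.0025,0.006,1]
    - [0,0,0,-0.001,0.0025,0.006,1]
    - [0,0,0,-0.001,0.002,0.006,1]
    - [0,0,0,0,0,0.006,1]
    - [0,0,0,0,0,0,1]
    - [0,0,0,0,0,0,1]
    - [0,0,0,0,0,0,1]
  force: 50

```text
time: 15.5
ee_pos: [0.45, -0.3494, 0.1384]
eef_rot: [1.0, 0.014, 0.001, 0.0]
ft_force: [0.5, -0.3, -6.0]
width: 0.0312
```

```bash
python3 - <<'E'
from h import *
s=st()
for c,(a,b,e,f) in {'scene':(190,300,160,280),'side':(110,220,310,430)}.items():
    grab(c,c+'6');z=load(c+'6'); cv2.imwrite(f'pics/{c}6c.png',cv2.resize(z['im'][a:b,e:f],None,fx=5,fy=5))
E
```

```text
t 15.5 p [ 0.45   -0.3494  0.1384] w 0.0312 F [ 0.5 -0.3 -6. ] z [ 0.003 -0.    -1.   ] y [ 0.028 -1.     0.001]
```

View pics/scene6c.png

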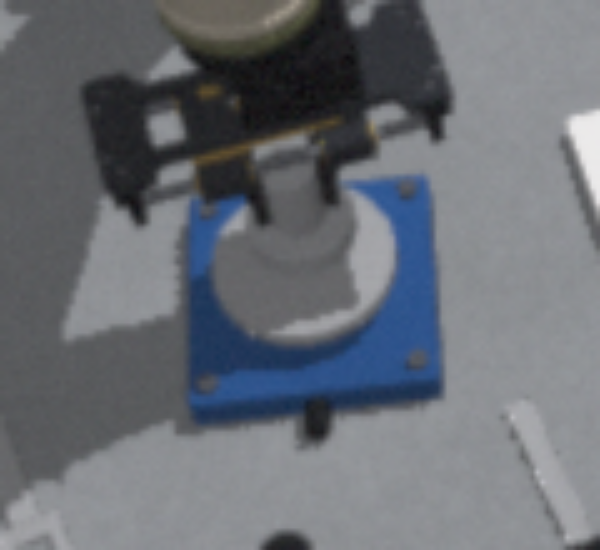

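View pics/side6c.png

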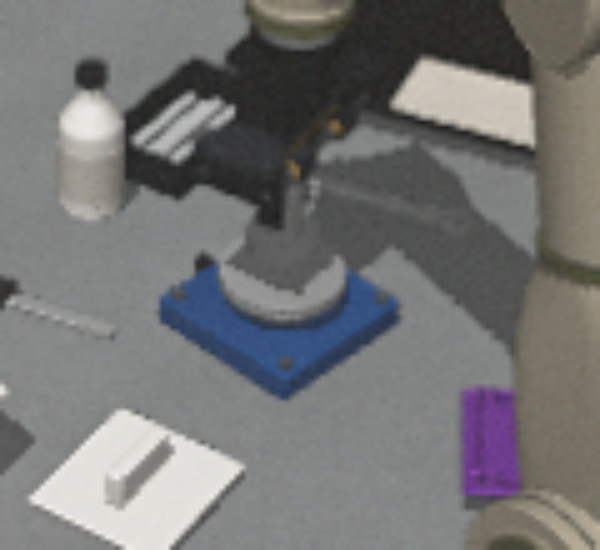

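Both views show the head upright above the disc (scene crop 303,235; side crop 285,245). Lower it: fast part first, then in 1 mm steps watching force.

>>> send_rows:
  steps:
    - [0,0,0,0,0.001,0.005,1]
    - [0,0,0,0,0.001,0.005,1]
    - [0,0,0,0,0,0.005,1]
    - [0,0,0,0,0,0.004,1]
    - [0,0,0,0,0,0.002,1]
    - [0,0,0,0,0,0.001,1]
    - [0,0,0,0,0,0,1]
    - [0,0,0,0,0,0,1]
    - [0,0,0,0,0,0,1]
    - [0,0,0,0,0,0,1]
  force: 50

```text
time: 16.6
ee_pos: [0.4506, -0.3518, 0.1149]
eef_rot: [1.0, 0.014, 0.002, 0.001]
ft_force: [-0.5, -0.0, -7.1]
width: 0.0307
```

```bash
python3 - <<'E'
from h import *
s=st()
E
```

```text
t 16.6 p [ 0.4506 -0.3518  0.1149] w 0.0307 F [-0.5 -0.  -7.1] z [ 0.004 -0.001 -1.   ] y [ 0.028 -1.     0.001]
```

Now slower: about 4 mm more.

>>> send_rows:
  steps:
    - [0,0,0,0,0,0.001,1]
    - [0,0,0,0,0,0.001,1]
    - [0,0,0,0,0,0.001,1]
    - [0,0,0,0,0,0,1]
    - [0,0,0,0,0,0.001,1]
    - [0,0,0,0,0,0,1]
    - [0,0,0,0,0,0,1]
    - [0,0,0,0,0,0,1]
    - [0,0,0,0,0,0,1]
    - [0,0,0,0,0,0,1]
  force: 50

```text
time: 17.6
ee_pos: [0.4508, -0.352, 0.111]
eef_rot: [1.0, 0.014, 0.002, 0.001]
ft_force: [0.3, 0.1, -5.9]
width: 0.0308
```

>>> send_rows:
  steps:
    - [0,0,0,0,0,0.001,1]
    - [0,0,0,0,0,0,1]
    - [0,0,0,0,0,0.001,1]
    - [0,0,0,0,0,0,1]
    - [0,0,0,0,0,0,1]
    - [0,0,0,0,0,0,1]
    - [0,0,0,0,0,0,1]
    - [0,0,0,0,0,0,1]
    - [0,0,0,0,0,0,1]
    - [0,0,0,0,0,0,1]
  force: 50

```text
time: 18.6
ee_pos: [0.4512, -0.3521, 0.1109]
eef_rot: [1.0, 0.014, 0.003, 0.001]
ft_force: [-0.8, 0.8, -1.6]
width: 0.031
```

Contact: weight has come off the wrist and z stopped at 0.111. Release, back straight up.

>>> send_rows:
  steps:
    - [0,0,0,0,0,0.0005,1]
    - [0,0,0,0,0,0,1]
    - [0,0,0,0,0,0,0.2]
    - [0,0,0,0,0,0,0.1]
    - [0,0,0,0,0,0,-0.2]
    - [0,0,0,0,0,0,-0.4]
    - [0,0,0,0,0,0,-0.6]
    - [0,0,0,0,0,0,-0.6]
    - [0,0,0,0,0,0,-0.6]
    - [0,0,0,0,0,0,-0.6]

```text
time: 19.6
ee_pos: [0.4529, -0.3535, 0.1122]
eef_rot: [1.0, 0.014, 0.005, 0.002]
ft_force: [0.1, 0.7, -0.3]
width: 0.0689
```

>>> send_rows:
  steps:
    - [0,0,0,0,0,-0.005,-0.6]
    - [0,0,0,0,0,-0.015,-0.6]
    - [0,0,0,0,0,-0.02,-0.6]
    - [0,0,0,0,0,-0.03,-0.6]
    - [0,0,0,0,0,-0.03,-0.6]
    - [0,0,0,0,0,-0.03,-0.6]
    - [0,0,0,0,0,-0.02,-0.6]
    - [0,0,0,0,0,-0.01,-0.6]
    - [0,0,0,0,0,0,-0.6]
    - [0,0,0,0,0,0,-0.6]

```text
time: 20.6
ee_pos: [0.4505, -0.3528, 0.2866]
eef_rot: [1.0, 0.014, 0.007, 0.004]
ft_force: [-0.1, -0.6, -0.5]
width: 0.0696
```

```bash
python3 - <<'E'
from h import *
s=st()
for c,(a,b,e,f) in {'scene':(190,300,160,280),'side':(110,220,310,430)}.items():
    grab(c,c+'7');z=load(c+'7'); cv2.imwrite(f'pics/{c}7c.png',cv2.resize(z['im'][a:b,e:f],None,fx=5,fy=5))
    C=cloud(z)
    m=(abs(C[...,0]-.449)<.065)&(abs(C[...,1]+.353)<.065)
    for lo,hi in [(.12,.133),(.072,.08),(.056,.065)]:
        k=m&(C[...,2]>lo)&(C[...,2]<hi); P=C[k]
        print(c,lo,len(P),P.mean(0).round(4),P.min(0).round(3),P.max(0).round(3)) if len(P) else 0
E
```

```text
t 20.6 p [ 0.4505 -0.3528  0.2866] w 0.0696 F [-0.1 -0.6 -0.5] z [ 0.013 -0.007 -1.   ] y [ 0.027 -1.     0.007]
scene 0.12 93 [ 0.4503 -0.3526  0.1275] [ 0.433 -0.368  0.121] [ 0.465 -0.337  0.132]
scene 0.072 166 [ 0.4581 -0.3533  0.0768] [ 0.419 -0.384  0.072] [ 0.48  -0.322  0.08 ]
scene 0.056 448 [ 0.458  -0.3552  0.0614] [ 0.394 -0.407  0.056] [ 0.504 -0.3    0.065]
side 0.12 35 [ 0.4489 -0.3511  0.1268] [ 0.432 -0.367  0.12 ] [ 0.465 -0.333  0.133]
side 0.072 61 [ 0.4454 -0.3399  0.0765] [ 0.417 -0.384  0.072] [ 0.483 -0.318  0.08 ]
side 0.056 166 [ 0.4423 -0.3402  0.0609] [ 0.392 -0.409  0.056] [ 0.506 -0.295  0.065]
```

View pics/scene7c.png

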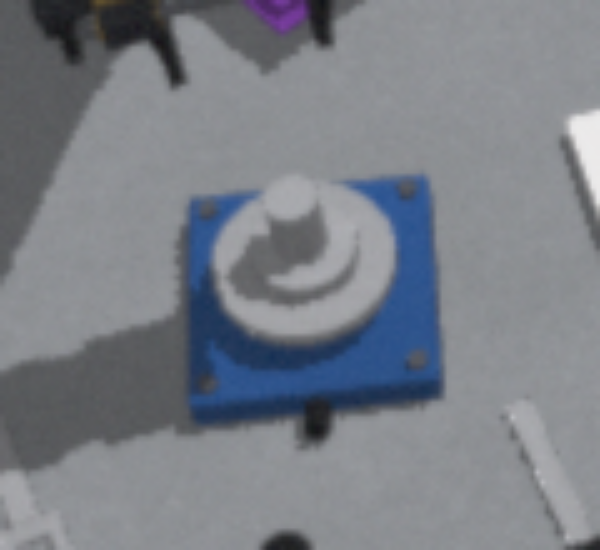

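View pics/side7.png

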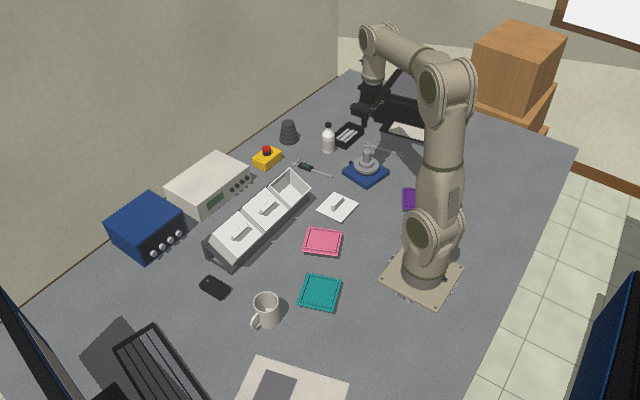

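Head stands stem up (scene crop 293,200) with its foot inside the disc's rim all round. The lid lies flat with its grip up (side 338,207), and nothing else has moved.

```bash
python3 - <<'E'
from h import *
z=load('side7');C=cloud(z)
k=(abs(C[...,0]-.4276)<.05)&(abs(C[...,1]+.105)<.055)&(C[...,2]>.005)&(C[...,2]<.03)
P=C[k];print('lid plate z',np.median(P[:,2]),'tilt',np.linalg.svd(P-P.mean(0),full_matrices=False)[2][2])
close_job()
E
```

```text
lid plate z 0.01747552119629936 tilt [ 0.01359119  0.00432496 -0.99989828]
the job is handed in; nothing more can be done
```

The compression head is standing stem up on the load cell's disc, and the job is handed in at about 21 s of the 72 s allowed.

- **Finding it:** it was in the right tub, the first one I opened. The other two lids stayed on.
- **Lid:** it lies flat on the bench with its grip up. The plate's top measured 17 mm above the bench against 16 mm expected, with under 1° of tilt.
- **Head:** its stem top is at about z 0.127 m, where 0.126 m is expected. Its centre is at (0.450, −0.352), within about 2 mm of the disc's centre at (0.449, −0.353), so the whole foot is on the disc.
- **Set-down:** the wrist carried about 6 N before contact and under 2 N after it, and then I released the head. The gripper is open and about 0.16 m above the head's top.
- **Bystanders:** in the last side and scene views nothing else looked moved. I compared those by eye and did not measure them.
- **Disagreement:** the side camera's foot and disc averages sat about 13 mm off in y. That camera sees only part of those surfaces, and the measured outer edges agreed between the two cameras.

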